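# Bring the flattening plate over the wetted sharpening stone

### The job

Give the sharpening stone in its holder a squirt: press the nozzle cap of the clamped bottle fully down and let it spring back up. Then pick up the steel flattening plate by its ridge grip, lift it over the chisel rack without touching the rack, and finish while still holding it, steady and level, about a centimetre above the stone, centred on it and lined up with its length. The plate must not touch the stone, and everything else on the bench stays where it is.

Things in the scene. Friction and masses are not known exactly. Their poses are not given: they have to be found in the camera images.
- plate_center (a point): Flattening plate to carry (loose, 0.3 to 0.55 kg): steel plate 130 x 60 x 10 mm with a straight wooden ridge grip on top, 90 long, 20 wide, reaching from 10 to 47 mm above the underside; grip it about 33 mm up. Point: its centre, 23.5 mm above the underside. x along plate and ridge, y across the ridge, z up. Starts left of the rack; the sanding block lies near it; the two may trade places.
- plate_sole (a point): Centre of the flat underside of the flattening plate, 23.5 mm below plate_center; same axes.
- stone_top (a point): Centre of the top of the brown sharpening stone clamped in its wooden holder (fixed, right of the chisel rack). Top face 180 x 66 mm, level, 60 mm above the bench; x along its length, z up. Holder 220 x 84 mm; its end stops reach 42 mm above the bench, lower than the stone's top.
- cap_top (a point): Centre of the top of the nozzle cap on the white honing-fluid bottle (fixed in a bench clamp, to the right of the stone). The cap is a round white button 36 mm across, its top 176 mm above the bench, with a thin spout reaching 55 mm along this point's y, towards the stone. Bottle 62 mm across on a wooden foot 100 x 75 mm.
- cap (a joint): Nozzle cap travel: 0 up, 0.008 m fully down. A spring pushes it up again: 1 N at the start of the travel, 5 N fully down. It counts as pressed beyond 0.0055.
- rack: Chisel rack (fixed): low wooden rack 300 mm long (its x axis, roughly pointing away from the robot), 65 mm wide, with five short chisels standing handle-up in a row along it; highest point 150 mm above the bench. Origin at the centre of its underside, z up. It stands between the flattening plate and the stone.
- sander: Sanding block (loose bystander): all-wood block 130 x 60 x 22 mm with a round knob 38 mm across on top, 52 mm high in all. Origin: centre of underside. Shares the two starting spots with the flattening plate.
- spare_stone: Spare grey stone lying loose (bystander), 160 x 55 x 25 mm, not in a holder. Origin: centre of underside.
- guide: Aluminium honing guide (loose bystander), 65 x 36 x 28 mm. Origin: centre of underside.
- chisel: Chisel lying on the bench (loose bystander), 245 mm long, 30 mm high. Origin: underside, near mid-length.
- mallet: Hammer lying on the bench (loose bystander), about 300 mm long. Origin: underside.
- beaker: Clear plastic beaker (loose bystander), 100 mm across, 120 mm high. Origin: centre of underside.
- jar: Amber glass jar (loose bystander), 64 mm across, 75 mm high. Origin: centre of underside.
Not all that is in view belongs to the job. What is shaped like the part that bears stone_top but green is not meant.

How it is judged:
On the way, in this order (a step that is already met when the one before it is completed fails the run):
1. the nozzle cap is pressed down (value of joint cap above 0.0055 m), for 0.05 s.
2. the nozzle cap has sprung back up (value of joint cap below 0.001 m), for 0.1 s.
3. the flattening plate passes over the chisel rack (z of plate_center in the frame of rack above 0.165 m and y of plate_center in the frame of rack between -0.05 and 0.05 m and x of plate_center in the frame of rack between -0.2 and 0.2 m), for 0.04 s.
At the end, for the whole second after the job is handed in: Plate held still in the gripper, underside centre 3 to 20 mm above the stone top and within 15 mm of its centre, length within 0.12 rad of the stone's, tilt under 0.08 rad, touching only the gripper; cap up; bystanders within 30 mm of their starts (z of plate_sole in the frame of stone_top between 0.003 and 0.02 m and horizontal distance between plate_sole and stone_top below 0.015 m and angle between the x axis of plate_center and the x axis of stone_top, either way round below 0.12 rad and angle between plate_center's own z axis and vertical below 0.08 rad and contact force between plate and holder below 0.1 N and contact force between plate and bottle below 0.1 N and contact force between plate and rack below 0.1 N and contact force between plate and the fingers above 1 N and linear speed of plate below 0.02 m/s and value of joint cap below 0.001 m and distance of each of sander, spare_stone, guide, chisel, mallet, beaker, jar from where it was at the start of the episode below 0.03 m); the arm keeps its last pose, push and grip.
It fails at once if the plate touches the stone or its holder (contact force between plate and holder above 0.5 N).
It fails at once if the plate touches the chisel rack (contact force between plate and rack above 0.5 N).
It fails at once if a bystander is moved 30 mm or more (distance of any of sander, spare_stone, guide, chisel, mallet, beaker, jar from where it was at the start of the episode above 0.03 m).
It also fails if it takes over 53 s, if anything falls off the work surface, if the arm or the gripper's body presses on something with over 40 N, if the wrist force passes 120 N, or if a joint passes its speed limit or range.

### The arm

A 6-joint arm with a two-finger parallel gripper is mounted at the origin on the work surface. World frame = base frame: x ahead of the robot, y to its left, z up, the work surface at z = 0. Lengths are in m, angles in rad, forces in N, time in s.
With the tool pointing down it reaches from about 0.3 to 0.825 m from the base axis. Payload 5.4 kg.
Tool frame: the origin (TCP) lies at the very end of the fingers, on their centre line; the grasp point (between the pads) lies 19 mm behind it; z points along the fingers, y is the line along which they close (so a half turn about z gives the same grasp; the last joint's range is limited). The gripper opens to 92 mm and grips with 3 to 60 N. Pads are 20 mm wide; open, the fingers measure 128 mm over their backs; the gripper's body (75 mm by 189 mm) begins 69 mm behind the grasp point.
Start: joints at [-1.386, 0.158, 1.597, -0, 1.386, -0.21], TCP at [0.221, -0.531, 0.215] pointing down, gripper open.
Joint ranges: [-2.91, 2.91], [-0.94, 2.29], [0.18, 2.7], [-1.29, 4.43], [0.17, 2.64], [-3, 3]. Speed limits (rad/s): [2.57, 2.57, 3.14, 3.14, 3.14, 3.14].

### API

Orientations are given as a rotation vector (axis times angle).
In Python, from workcell import bot gives the robot as it stands. Calls block until the motion is done:
- bot.goto(position, orientation): joint-space move of the TCP to a pose.
- bot.line_to(position, rot=None, max_speed=0.15): straight line of the TCP; rot=None keeps the orientation; max_speed is the mean speed in m/s.
- bot.set_joints(angles): joint-space move.
- bot.set_gripper(opening, newtons=None): opening from 0.0 (shut) to 1.0 (fully open); newtons is the grip in N (None keeps the last); returns when the fingers have stopped.
- bot.hold(seconds).
- bot.inverse_kinematics(position, orientation): joint angles nearest the present ones, or None.
- bot.read_camera(name): name is "side" or "top" or "wrist"; returns a dict with "pixels" (480x640x3 uint8, blue, green, red), "fx", "fy", "cx", "cy" (pixels), "R" (3x3) and "t" (3): a world point X has camera coordinates R X + t. Camera axes: x right, y down, z forward; pixel columns grow to the right and rows downward; lengths in m; the calibration is good to about 2 mm. A picture is of the moment at which its call begins. There is no depth.
A pose or a line that the arm cannot do raises bot.MotionError and nothing moves.
- bot.job_done(): hands the job in; it is judged then, once.
Readings, each from a call of its own:
- bot.current_clock(): time.
- bot.current_joints(): joint angles.
- bot.current_joint_vel(): joint speeds.
- bot.current_effort(): joint torques, N m.
- bot.current_ee_pos(): TCP position.
- bot.current_tool_rot(): TCP orientation.
- bot.current_contact_force(): force on the tool from outside, world axes, zero at the start.
- bot.current_ft_torque(): the same for the moment, N m.
- bot.current_opening(): opening from 0.0 (shut) to 1.0 (fully open).
- bot.current_grip_force(): force on a finger pad.
Only numpy, scipy, OpenCV 4.12 (cv2) and the standard library are available. Lean on these libraries where they do the work, as an engineer would, in place of code of your own. Each camera call takes 0.05 s, during which the arm holds its last target. There are 200 camera calls.

## Working session

There is one attempt and no reset: what is moved stays moved. The work goes in short steps, each a Python script; the robot and the scene stay as the last script left them, time stands still between calls to the robot, and variables do not carry over. Pictures are saved under pics/ and viewed, at most 10 in all, crops included, and the job is handed in when it is done.

```bash
mkdir -p pics
python3 - <<'E'
from workcell import bot
import cv2,pickle
for n in("top","side"):
    c=bot.read_camera(n);pickle.dump(c,open(f"pics/{n}0.pkl","wb"));cv2.imwrite(f"pics/{n}0.png",c["pixels"])
    print(n,c["fx"],c["cx"],c["cy"],c["R"].round(3).tolist(),c["t"])
print(bot.current_tool_rot())
E
```

```text
top 438.4494937771472 318.15119336069193 240.1441795580876 [[-0.017, -1.0, -0.018], [-0.98, 0.02, -0.196], [0.196, 0.014, -0.981]] [-0.05185311  0.56633017  0.98808299]
side 528.6675480091433 324.1213312344167 244.58459311984288 [[0.995, -0.095, -0.024], [-0.07, -0.51, -0.858], [0.07, 0.855, -0.514]] [-0.54044201  0.11141753  1.49561544]
[-3.07891324e+00 -6.15762330e-01 -4.00029909e-05]
```

View pics/top0.png

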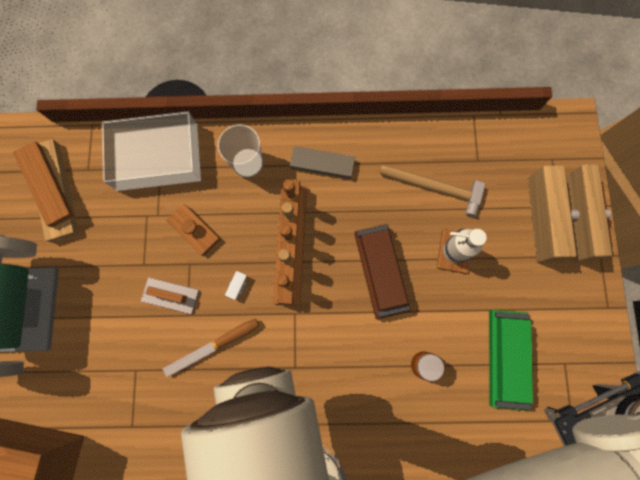

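View pics/side0.png

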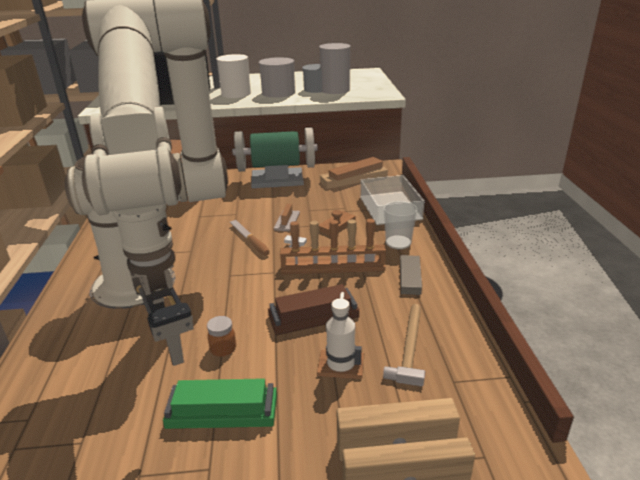

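The top view shows:
- **Plate candidates:** the grey plate with a straight ridge at (170,295), the all-wood sanding block with a round knob at (192,230), and a wood block on the shelf at (42,185). I choose (170,295).
- **Stone candidates:** brown at (382,270), green decoy at (512,358), and grey spare at (322,162). I choose brown.
- **Bottle:** cap near (472,240).
- **Rack:** around (288,245).

Next is one close crop to check these.

Run:
```python
import cv2,numpy as np
a=cv2.imread("pics/top0.png")
def crop(x,y,w,h,s):
    c=cv2.resize(a[y:y+h,x:x+w],None,fx=s,fy=s,interpolation=cv2.INTER_CUBIC)
    for i in range(0,w,10): cv2.line(c,(i*s,0),(i*s,6 if i%50 else 14),(0,255,255),1)
    for i in range(0,h,10): cv2.line(c,(0,i*s),(6 if i%50 else 14,i*s),(0,255,255),1)
    return c
L=crop(130,195,130,120,3); # 390x360
M=crop(350,215,140,110,5)  # 700x550
cv2.imwrite("pics/c1.png",M)
cv2.imwrite("pics/c2.png",crop(130,190,190,130,4))
```

```text
(no output)
```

View pics/c1.png

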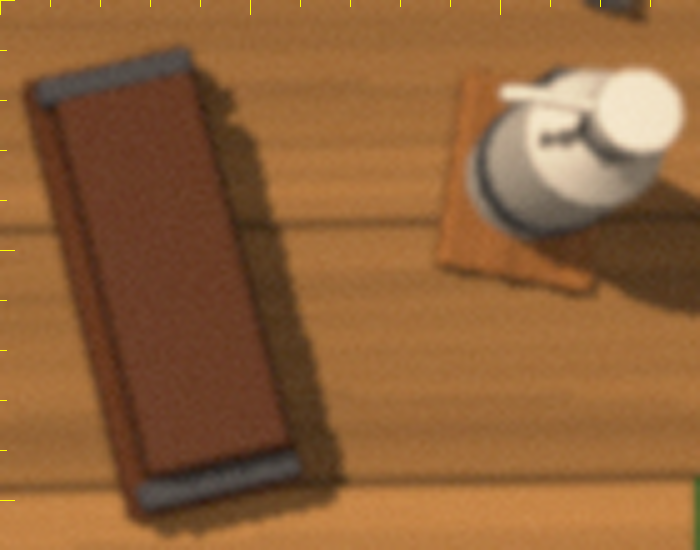

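View pics/c2.png

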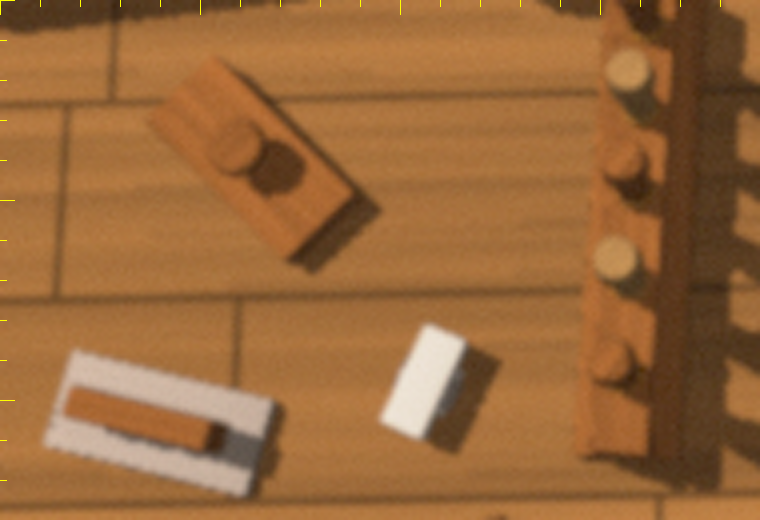

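The close crops confirm the choice. The plate is a steel slab with a straight ridge, corners near (149,278), (199,290), (192,314) and (141,301). The brown stone's top corners are near (361,236), (389,229), (409,304) and (380,310). The cap centre is at (477.6,237).

```bash
cat > h.py <<'E'
import numpy as np,pickle
from scipy.spatial.transform import Rotation as Ro
from workcell import bot
def px2w(c,uv,z):
    uv=np.atleast_2d(np.array(uv,float)); d=np.c_[(uv[:,0]-c["cx"])/c["fx"],(uv[:,1]-c["cy"])/c["fy"],np.ones(len(uv))]
    R=np.array(c["R"]);o=-R.T@np.array(c["t"]);d=d@R
    return o+d*((z-o[2])/d[:,2])[:,None]
def w2px(c,X):
    q=np.array(c["R"])@X+np.array(c["t"]);return np.array([c["fx"]*q[0]/q[2]+c["cx"],c["fy"]*q[1]/q[2]+c["cy"]])
def down(yaw): # tool y axis along world angle yaw, z down
    y=np.array([np.cos(yaw),np.sin(yaw),0]);z=np.array([0,0,-1.]);return Ro.from_matrix(np.c_[np.cross(y,z),y,z]).as_rotvec()
E
python3 - <<'E'
from h import *
c=pickle.load(open("pics/top0.pkl","rb"))
def rep(n,p,s,o,z):
    W=px2w(c,np.array(p)/s+np.array(o),z)
    print(n,W[:,:2].round(4).tolist(),"mean",W.mean(0).round(4))
    if len(W)==4:
        print(" sides",[round(float(np.linalg.norm(W[i]-W[(i+1)%4])),4) for i in range(4)],
         "yaw",[round(float(np.degrees(np.arctan2(*(W[b]-W[a])[[1,0]]))),1) for a,b in((0,1),(3,2),(1,2),(0,3))])
A=(130,190);B=(350,215)
rep("plate",[(77,350),(275,401),(249,497),(44,445)],4,A,.01)
rep("ridge",[(68,388),(213,422),(205,449),(62,413)],4,A,.047)
rep("stone",[(55,105),(193,70),(295,447),(148,475)],5,B,.06)
rep("cap",[(638,110)],5,B,.176)
rep("spouttip",[(503,93)],5,B,.17)
rep("chis",[(629,69),(617,258),(614,363)],4,A,.14)
rep("rackbase R",[(580,457),(650,457)],4,A,.03)
rep("sander",[(213,58),(355,195),(290,262),(148,118)],4,A,.022)
rep("guide",[(428,324),(467,343),(423,438),(380,420)],4,A,.028)
for w in [px2w(c,np.array([[638,110]])/5+np.array(B),.176)[0]]:
    print("cap in side",w2px(pickle.load(open("pics/side0.pkl","rb")),w))
E
```

```text
plate [[0.4892, 0.3554], [0.4556, 0.2318], [0.398, 0.2455], [0.4315, 0.3722]] mean [0.4436 0.3012 0.01  ]
 sides [0.128, 0.0592, 0.1311, 0.0601] yaw [-105.2, -104.8, 166.6, 163.7]
ridge [[0.4623, 0.3444], [0.4407, 0.2573], [0.425, 0.2614], [0.4476, 0.3471]] mean [0.4439 0.3026 0.047 ]
 sides [0.0898, 0.0162, 0.0887, 0.0149] yaw [-103.9, -104.8, 165.6, 169.6]
stone [[0.5722, -0.1644], [0.5878, -0.2304], [0.4097, -0.2684], [0.3983, -0.2006]] mean [ 0.492  -0.2159  0.06  ]
 sides [0.0678, 0.1821, 0.0688, 0.1777] yaw [-76.7, -80.4, -167.9, -168.2]
cap [[0.5409, -0.3975]] mean [ 0.5409 -0.3975  0.176 ]
spouttip [[0.5506, -0.3437]] mean [ 0.5506 -0.3437  0.17  ]
chis [[0.6242, 0.0035], [0.5181, 0.0104], [0.461, 0.0121]] mean [0.5344 0.0087 0.14  ]
rackbase R [[0.4173, 0.0429], [0.4165, 0.0013]] mean [0.4169 0.0221 0.03  ]
sander [[0.6703, 0.2753], [0.5805, 0.1833], [0.5394, 0.2222], [0.6323, 0.3144]] mean [0.6056 0.2488 0.022 ]
 sides [0.1285, 0.0566, 0.1309, 0.0545] yaw [-134.3, -135.2, 136.6, 134.1]
guide [[0.4987, 0.1353], [0.4867, 0.1115], [0.4303, 0.137], [0.4415, 0.1631]] mean [0.4643 0.1367 0.028 ]
 sides [0.0267, 0.0619, 0.0283, 0.0636] yaw [-116.7, -113.2, 155.7, 154.2]
cap in side [339.24203742 304.727328  ]
```

Run:
```python
import cv2
a=cv2.imread("pics/side0.png");x,y,w,h,s=255,270,130,120,5
c=cv2.resize(a[y:y+h,x:x+w],None,fx=s,fy=s,interpolation=cv2.INTER_CUBIC);cv2.imwrite("pics/c3.png",c)
```

```text
(no output)
```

View pics/c3.png

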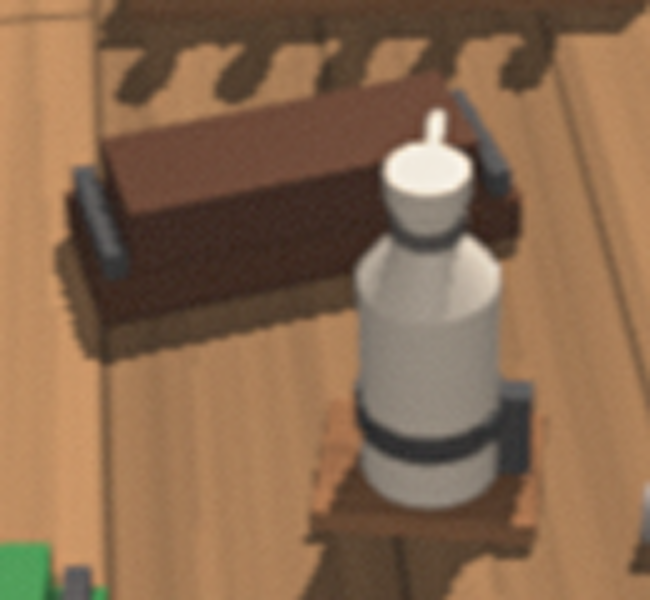

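Side crop: the cap centre is at about (340.6,304), and the top-view fix projects to (339.2,304.7). The two agree, so I'll press the cap.

Run:
```python
from h import *
print(bot.current_clock())
P=[.4437,.3018];S=[.4920,-.2159]
for d in (-14.8,165.2): print("plate",d,np.round(bot.inverse_kinematics(P+[.1],down(np.radians(d))),2))
for d in (-78,102): print("stone",d,np.round(bot.inverse_kinematics(S+[.1],down(np.radians(d))),2))
C=[.5405,-.397];best=min((0,180),key=lambda d:abs(bot.inverse_kinematics(C+[.21],down(np.radians(d)))[5]))
r=down(np.radians(best))
bot.set_gripper(0.0,20)
bot.goto(C+[.21],r); f0=np.array(bot.current_contact_force())
bot.line_to(C+[.179],max_speed=.06)
for z in np.arange(.175,.1629,-.0015):
    bot.line_to(C+[float(z)],max_speed=.03); f=np.array(bot.current_contact_force())-f0
    print(round(float(z),4),round(bot.current_ee_pos()[2],4),f.round(1))
    if f[2]>7: break
bot.hold(.15); print("hold",(np.array(bot.current_contact_force())-f0).round(1))
bot.line_to(C+[.2],max_speed=.06);bot.hold(.2)
print((np.array(bot.current_contact_force())-f0).round(1),bot.current_clock())
```

```text
0.1
plate -14.8 [ 0.37  0.18  1.81 -0.    1.15  0.63]
plate 165.2 [ 0.37  0.18  1.81 -0.    1.15 -2.51]
stone -78 [-0.64  0.18  1.81 -0.    1.15  0.72]
stone 102 [-0.64  0.18  1.81 -0.    1.15 -2.42]
0.175 0.1754 [ 0.  -0.9  1.5]
0.1735 0.1739 [0.7 0.5 2.6]
0.172 0.1723 [ 1.2 -0.2  4. ]
0.1705 0.1708 [ 1.7 -0.5  4.4]
0.169 0.1692 [2.7 0.  5.5]
0.1675 0.1684 [1.3 0.  6.7]
0.166 0.1682 [-0.9  1.3 11.9]
hold [-0.6  1.5 12.6]
[0.3 0.4 0.3] 6.275
```

The cap bottomed out (the force rose sharply at z=0.168) and sprang back. Now the grasp.

Run:
```python
from h import *
import cv2
P=[.4437,.3018]; r=down(np.radians(-14.8))
bot.line_to([.5405,-.397,.28],max_speed=.2)
bot.goto([.46,0,.30],down(np.radians(-45)))
bot.goto(P+[.16],r); bot.set_gripper(1.0)
bot.line_to(P+[.07],max_speed=.12); bot.line_to(P+[.014],max_speed=.06)
print(bot.current_ee_pos(),bot.current_contact_force())
bot.set_gripper(0.0,45); print(bot.current_opening(),bot.current_grip_force())
f0=np.array(bot.current_contact_force())
bot.line_to(P+[.06],max_speed=.08);bot.hold(.2)
print(bot.current_opening(),bot.current_grip_force(),np.array(bot.current_contact_force())-f0,bot.current_clock())
c=bot.read_camera("side");pickle.dump(c,open("pics/side1.pkl","wb"))
u,v=w2px(c,np.array(P+[.06])).astype(int);print(u,v)
x,y=max(0,u-70),max(0,v-70)
cv2.imwrite("pics/s1.png",cv2.resize(c["pixels"][y:y+120,x:x+140],None,fx=5,fy=5,interpolation=cv2.INTER_CUBIC))
```

```text
[0.44410619 0.30197258 0.01442465] [-0.34644153 -0.85176688 -0.34924683]
0.2173044199952381 44.99979078769684
0.2152803305673782 44.99864459037781 [-0.34933791 -0.77485883 -3.73927318] 14.95
285 206
```

View pics/s1.png

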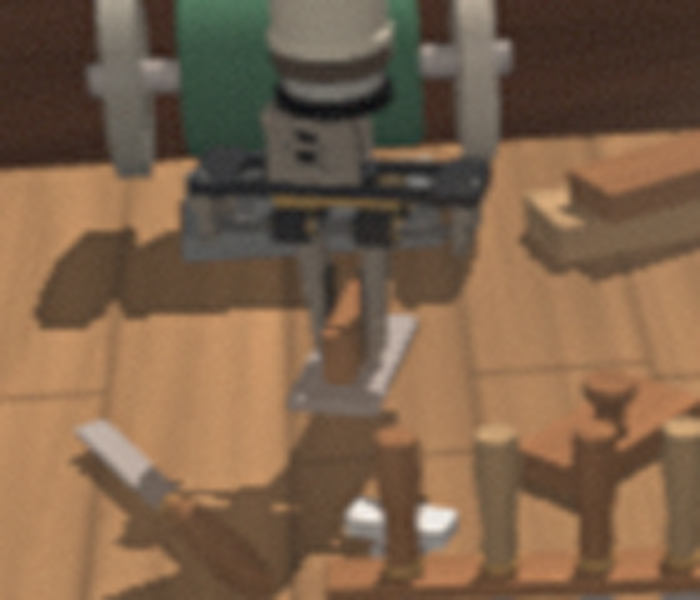

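Side view: the plate hangs level in the fingers at about crop (350,360), gripped by its ridge (opening 19.8 mm, load 3.7 N). Next I lift, cross the rack and stop above the stone to check.

Run:
```python
from h import *
import cv2
bot.line_to([.4437,.3018,.215],max_speed=.15)
bot.line_to([.47,.02,.215],down(np.radians(-45)),max_speed=.15)
bot.line_to([.492,-.2159,.215],down(np.radians(-78)),max_speed=.15)
bot.line_to([.492,-.2159,.10],max_speed=.08);bot.hold(.3)
print(bot.current_ee_pos(),bot.current_grip_force(),bot.current_opening(),bot.current_clock())
t=bot.read_camera("top");c=bot.read_camera("side")
pickle.dump((t,c),open("pics/2.pkl","wb"))
f=lambda c,u,v:cv2.resize(c["pixels"][v:v+110,u:u+80],None,fx=5,fy=5,interpolation=cv2.INTER_CUBIC)
s=cv2.resize(c["pixels"][240:350,255:375],None,fx=4,fy=4,interpolation=cv2.INTER_CUBIC)
a=cv2.resize(t["pixels"][215:325,345:430],None,fx=3.7,fy=3.7,interpolation=cv2.INTER_CUBIC)
H=440;a=cv2.copyMakeBorder(a,0,H-a.shape[0],0,0,cv2.BORDER_CONSTANT)
cv2.imwrite("pics/s2.png",np.hstack([s,a]))
```

```text
[ 0.49207921 -0.21597302  0.1001671 ] 44.99866962432861 0.21261613608494512 21.8333
```

View pics/s2.png

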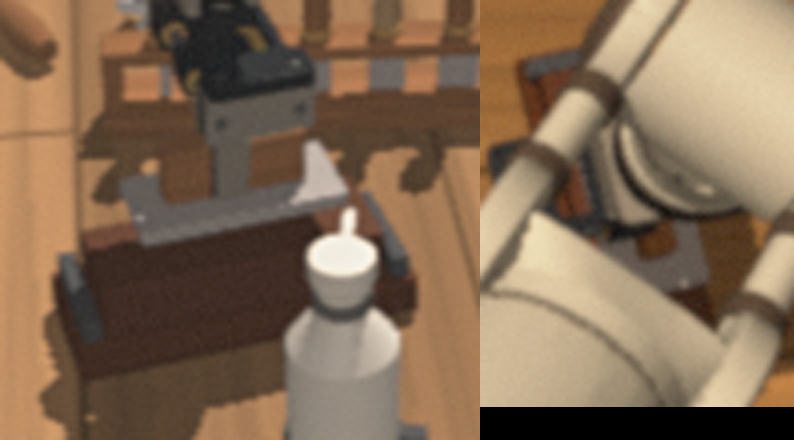

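Side view: the plate is about 25 mm above the stone, parallel to it and level. Its near-left bottom corner is at crop (148,245), near-right top at (348,190) and far-left top at (122,180). I'll compare these with the predicted corners.

Run:
```python
from h import *
t,c=pickle.load(open("pics/2.pkl","rb"))
a=np.radians(12);X=np.array([np.cos(a),np.sin(a),0]);Y=np.array([-X[1],X[0],0]);C=np.array([.4921,-.216,.0857])
for n,l,w,h in(("nearL bot",-65,-30,0),("nearL top",-65,-30,10),("nearR top",65,-30,10),("nearR bot",65,-30,0),("farL top",-65,30,10),("farR top",65,30,10)):
    print(n,((w2px(c,C+(l*X+w*Y+[0,0,h] if 0 else X*l/1e3+Y*w/1e3+np.array([0,0,h/1e3])) if 0 else C+X*l/1e3+Y*w/1e3+np.array([0,0,h/1e3]))-[255,240])*4).round(0))
S=np.array([.492,-.2159,.06])
for l,w in((-90,-33),(90,-33),(-90,33)): print("stone",((w2px(c,S+X*l/1e3+Y*w/1e3)-[255,270])*5).round(0))
```

```text
nearL bot [134. 253.]
nearL top [133. 239.]
nearR top [340. 196.]
nearR bot [340. 210.]
farL top [109. 184.]
farR top [309. 144.]
stone [121. 223.]
stone [475. 148.]
stone [ 90. 144.]
```

In the side view the plate and the stone are offset from prediction by the same amount (about 2.6 px right, 1.1 px up). That is a calibration bias, so relative alignment is good to about 2 mm. I'll descend to about 11 mm clearance.

Run:
```python
from h import *
import cv2
bot.line_to([.492,-.2159,.0855],max_speed=.03);bot.hold(.6)
print(bot.current_ee_pos(),bot.current_grip_force(),bot.current_contact_force(),bot.current_clock())
c=bot.read_camera("side")
cv2.imwrite("pics/s3.png",cv2.resize(c["pixels"][240:350,255:375],None,fx=5,fy=5,interpolation=cv2.INTER_CUBIC))
```

```text
[ 0.49200395 -0.21586612  0.08550764] 44.998626708984375 [-0.44336433 -0.62929992 -5.31475321] 23.1667
```

View pics/s3.png

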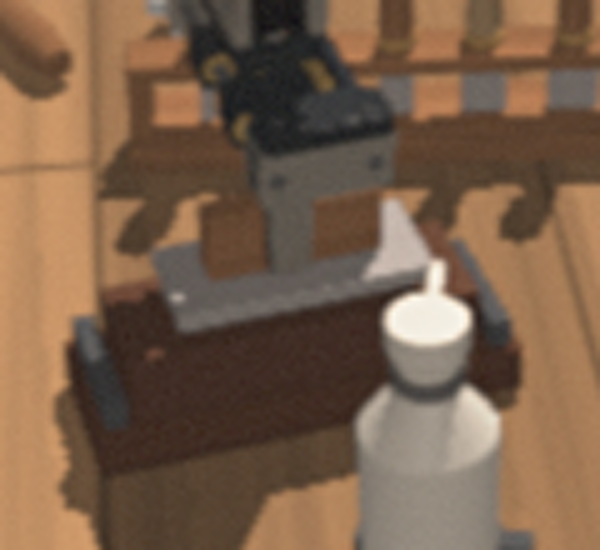

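Side view: the plate hovers over the stone. Its near-left corner is at crop (180,332) and the stone's is at (132,362), which gives the expected 25 mm end margin. It is level and clear of the stone.

```bash
python3 -c "
from workcell import bot
print(bot.job_done())"
```

```text
the job is handed in; nothing more can be done
None
```

The job is handed in, with no verdict returned: the cap was pressed fully and sprang back, and the plate was carried over the rack and is held level and centred about 11 mm above the stone, by my measurements.

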